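# Close the card press, pin it and keep it squeezed

## Robot

A 6-joint arm with a two-finger parallel gripper is mounted at the origin on the work surface. World frame = base frame: x ahead of the robot, y to its left, z up, the work surface at z = 0. Lengths are in m, angles in rad, forces in N, time in s.
With the tool pointing down it reaches from about 0.225 to 0.875 m from the base axis. Payload 3.4 kg.
Tool frame: the origin (TCP) lies at the very end of the fingers, on their centre line; the grasp point (between the pads) lies behind it (manip.tcp_to_grasp is the z of the grasp point in the tool frame, in m); z points along the fingers, y is the direction in which the jaws open and shut (so a half turn about z gives the same grasp; the last joint's range is limited). The gripper opens to 85 mm and grips with 20 to 120 N. Pads are 22 mm wide; open, the fingers measure 114 mm over their backs; the gripper's body (76 mm by 85 mm) begins 54 mm behind the grasp point. The pads swing forward as they close: fully open they stand 13 mm farther back than shut.
Start: joints at [-0.121, 0.276, 1.505, -0, 1.361, -0.121], TCP at [0.575, -0, 0.231] pointing down, gripper open.
Joint ranges: [-2.89, 2.89], [-0.75, 2.08], [0.22, 2.7], [-1.18, 4.32], [0.11, 2.71], [-2.7, 2.7]. Speed limits (rad/s): [2.57, 2.57, 3.14, 3.14, 3.14, 3.14].

## Interface

Orientations are given as a unit quaternion [w, x, y, z].
In Python, from rig import manip, eyes gives the robot as it stands.
- The arm moves only by the tool servo_tool, never from a script. Its argument "increments" is a list of rows, each an object with "slide": the shift along the tool's x, y, z in m, a list of three; "spin": the turn about the tool's z in degrees. A call has 1 to 8 rows; each row shifts and turns the commanded pose from where the row before left it, along the tool's axes as they then stand; what a row does not reach is not made up. A row lasts 1/10 s, in which the tool goes at most 50 mm and 8.59 degrees, less where a joint would pass 70% of its speed; a pose out of reach is approached as far as the arm can. A call is refused whole if a number of a shift passes 0.05 or a number of a turn 8.59, either way. A call with a gripper value outside its range is refused whole. "hand" is the opening, from 0 (shut) to 1 (fully open), set as the call begins (left out, the last holds). The fingers move at their own pace and stop on an object; "newtons" is the grip in N (left out, the last holds). Time passes only in rows, so rows that do not move let the fingers close. It gives the time, the measured TCP pose, the force and the opening at its end, in the units of the state.
- manip.get_state(): the state, without advancing time (a new reading comes with each control period).
- eyes.get_image(name): name is "scene" or "side" or "wrist"; returns the picture (400x640x3 uint8, blue, green, red); there is no depth.
- eyes.calibration(name): a dict with "fx", "fy", "cx", "cy" (pixels), "rvec" (rotation vector, rad) and "tvec" (3), from world to camera coordinates, as OpenCV has them; the wrist camera has in their place "hand_eye" (4x4, takes a point from camera to tool coordinates, whose origin is the TCP and whose axes are the flange's). Camera axes: x right, y down, z forward; pixel columns grow to the right and rows downward; lengths in m; the calibration is good to about 2 mm. A picture is of the moment at which its call begins: read the wrist's pose just before it. calibration takes no time and is no camera call.
- manip.sign_off(): hands the job in, once; it reports no verdict.
The state is a dict: "clock": time; "qpos": joint angles; "qd": joint speeds; "effort": joint torques, N m; "position": TCP position; "ee_rot": TCP orientation; "contact_force": force on the tool from outside, world axes, zero at the start; "moment": the same for the moment, N m; "width": finger opening in m.
Only numpy, scipy, OpenCV 4.12 (cv2) and the standard library are available. Lean on these libraries where they do the work, as an engineer would, in place of code of your own. Each camera call takes 0.05 s, during which the arm holds its last target.

## Task

Emboss the place card that lies in the hinged card press: swing the open upper leaf down, then push the pin from its wooden holder down through the hole in the leaf and on into the hole in the base, right home until its handle sits on the leaf. The plate under the card is sprung, so finish holding: stay there pushing down so that the press is squeezed fully shut, and do not let go. Leave the two tumblers and the bowl where they stand.

Things in the scene. Friction and masses are not known exactly. Their poses are not given: they have to be found in the camera images.
- press: The press's base, fixed to the table: dark steel slab 140 x 130 mm, 30 mm high, with a tongue (55 x 60 mm, 36 mm high) at the end nearer the robot. Origin on the table; +x of the base points from the tongue to the hinge, z up; slab spans x -40 to +100 mm, tongue x -95 to -40 mm. Both holes lie on the line y = 0.
- press_hole (a point): Mouth of the base's upright round hole, 14 mm wide with a small chamfer, right through the tongue, 36 mm above the table, at x = -65 mm of the base.
- press_hinge (a point): Centre of the hinge line, which runs along the base's y at x = +75 mm, 41 mm above the table.
- leaf (a joint): Angle of the upper leaf above the sprung card plate, rad: 0 lies on the plate, 1.57 stands upright, starts 1.2 to 1.7, stops at 1.9. Friction holds it while it stands open; below about 1 rad it falls by itself onto the plate.
- platen (a joint): Angle of the thin black card plate (90 x 100 mm, with the card) above the base, on the same hinge line, rad: springs hold it and the leaf lying on it up at 0.06 (press ajar, 8 mm at the holes); 0 is squeezed fully shut. About 6 N down at the leaf's hole squeezes it to 0, where it meets a firm stop (push 8 to 20 N to be sure); when the push ends it springs up again.
- leaf_hole (a point): Upper mouth of the leaf's round hole, 14 mm wide with a small chamfer, 140 mm from the hinge line, on the leaf's outer face (the one that is up when shut). With the press fully shut it lies straight above the base's hole, 46 mm above the table; ajar (0.06) it is 8 mm higher and still in line within 0.5 mm. Its z axis points out of that face.
- leaf_edge (a point): Middle of the leaf's free end, half-way through its thickness, 165 mm from the hinge line. Leaf: aluminium plate 10 mm thick, 120 mm wide out to 117 mm from the hinge line, then a 50 mm wide tongue out to 165 mm; 0.25 kg.
- pin_grip (a point): Centre of the pin's handle, a black upright cylinder 22 mm in diameter and 44 mm high, to be gripped from above; z runs up along the pin. The pin stands loose in its holder; 0.08 to 0.14 kg.
- pin_shoulder (a point): Centre of the handle's flat underside, 22 mm below the handle's centre; the steel shank, 10 mm in diameter and 40 mm long with a tapered foot, starts here.
- pin_tip (a point): Foot of the shank, 62 mm below the handle's centre.
- holder: Wooden block 60 x 60 mm, 45 mm high, fixed to the table, left or right of the press; the pin's shank stands in its 12.5 mm hole, the handle resting on its top. Origin at the centre of its underside.
- tumbler_a_mid (a point): Glass tumbler, 68 mm across, 100 mm high, beside the press on the side away from the holder; point half-way up. Leave alone.
- tumbler_b_mid (a point): A second such tumbler, beyond the press on the right; point half-way up. Leave alone.
- bowl_mid (a point): White bowl, 100 mm across, 50 mm high, beyond the press on the left; point half-way up. Leave alone.
There are look-alikes about, which are no part of the job. There is more than one size of the part that bears pin_grip; the job needs the largest.

How it is judged:
On the way, in this order (a step that is already met when the one before it is completed fails the run):
1. the leaf is swung down onto the card plate, with the pin not yet in the base (value of joint leaf below 0.08 rad and not (z of pin_tip in the frame of press below 0.036 m and horizontal distance between pin_tip and press_hole below 0.02 m)), for 0.2 s.
2. the pin is through the leaf and at least 5 mm into the hole of the base (value of joint leaf below 0.08 rad and z of pin_tip in the frame of press_hole below -0.005 m and horizontal distance between pin_tip and press_hole below 0.005 m and angle between the z axis of pin_grip and the z axis of press, either way round below 0.2 rad), for 0.05 s.
At the end, for the whole second after the job is handed in: For the last second leaf is under 0.03 and platen under 0.015 rad, the pin upright within 0.15 rad, its handle within 3 mm of the leaf, its foot 20 mm or more down in the base's hole and within 5 mm of its axis, and the robot pushes on pin or leaf with over 3 N (value of joint leaf below 0.03 rad and value of joint platen below 0.015 rad and z of pin_shoulder in the frame of leaf_hole below 0.003 m and z of pin_tip in the frame of press_hole below -0.02 m and horizontal distance between pin_tip and press_hole below 0.005 m and angle between the z axis of pin_grip and the z axis of press, either way round below 0.15 rad and (contact force between any of the arm, the fingers and pin above 3 N or contact force between any of the arm, the fingers and leaf above 3 N)); the arm keeps its last pose, push and grip.
It fails at once if the first tumbler is shoved more than 30 mm or tipped over (distance of tumbler_a_mid from where it was at the start of the episode above 0.03 m or angle between tumbler_a_mid's own z axis and vertical above 0.4 rad).
It fails at once if the second tumbler is shoved more than 30 mm or tipped over (distance of tumbler_b_mid from where it was at the start of the episode above 0.03 m or angle between tumbler_b_mid's own z axis and vertical above 0.4 rad).
It fails at once if the bowl is shoved more than 30 mm or tipped over (distance of bowl_mid from where it was at the start of the episode above 0.03 m or angle between bowl_mid's own z axis and vertical above 0.4 rad).
It also fails if it takes over 54 s, if anything falls off the work surface, if the arm or the gripper's body presses on something with over 40 N, if the wrist force passes 120 N, or if a joint passes its speed limit or range.

## Working session

There is one attempt and no reset: what is moved stays moved. The work goes in short steps, Python scripts to look and compute and a tool call to move; the robot and the scene stay as the last step left them, time stands still between calls to the robot, and variables do not carry over. Pictures are saved under pics/ and viewed, and the job is handed in when it is done.

Besides the shell and the picture viewer there is one more tool, called after "Call:" as a command line: name --argument value ..., lists and objects as JSON in quotes. servo_tool: Moves the arm, as the interface text tells. Its arguments: {"type":"object","properties":{"increments":{"type":"array","items":{"type":"object","properties":{"slide":{"type":"array","items":{"type":"number"}},"spin":{"type":"number"}}}},"hand":{"type":"number"},"newtons":{"type":"number"}},"required":["increments"]}

```bash
ls; mkdir -p pics
cat > h.py <<'E'
import numpy as np, cv2
from rig import manip, eyes
from scipy.spatial.transform import Rotation as R
def cam(name,st=None):
    c=eyes.calibration(name)
    K=np.array([[c['fx'],0,c['cx']],[0,c['fy'],c['cy']],[0,0,1]])
    if 'rvec' in c:
        Rm=cv2.Rodrigues(np.array(c['rvec'],float))[0]; t=np.array(c['tvec'],float).ravel()
    else:
        q=st['ee_rot']; T=np.eye(4); T[:3,:3]=R.from_quat([q[1],q[2],q[3],q[0]]).as_matrix(); T[:3,3]=st['position']
        W=np.linalg.inv(T@np.array(c['hand_eye'])); Rm=W[:3,:3]; t=W[:3,3]
    return K,Rm,t
def proj(C,p):
    K,Rm,t=C; x=K@(Rm@np.asarray(p,float)+t); return x[:2]/x[2]
def ray(C,uv):
    K,Rm,t=C; d=Rm.T@np.linalg.inv(K)@np.array([uv[0],uv[1],1.]); return -Rm.T@t, d/np.linalg.norm(d)
def onz(C,uv,z):
    o,d=ray(C,uv); return o+d*(z-o[2])/d[2]
def tri(obs):
    A=np.zeros((3,3));b=np.zeros(3);L=[]
    for C,uv in obs:
        o,d=ray(C,uv);P=np.eye(3)-np.outer(d,d);A+=P;b+=P@o;L.append((o,d))
    x=np.linalg.solve(A,b); return x,[np.linalg.norm(np.cross(x-o,d)) for o,d in L]
E
python3 - <<'E'
from h import *
s=manip.get_state();print(s,manip.tcp_to_grasp)
for n in('scene','side','wrist'):
    cv2.imwrite(f'pics/{n}0.png',eyes.get_image(n)); print(n,eyes.calibration(n))
E
```

```text
pics
{'clock': 0.0, 'qpos': array([-1.21009438e-01,  2.76576270e-01,  1.50612054e+00, -1.17054498e-06,
        1.36067440e+00, -1.21010071e-01]), 'qd': array([ 2.52677751e-05, -1.05968341e-03,  5.42196632e-04, -2.02198223e-03,
        7.51381284e-04,  5.09682743e-04]), 'effort': array([ 6.20495921e-04, -4.16768074e+01, -2.45808578e+01, -1.52056768e-04,
        1.11346930e-02,  1.69860516e-05]), 'position': array([5.74485158e-01, 5.13703353e-05, 2.30455390e-01]), 'ee_rot': array([-6.99772391e-04,  7.07106191e-01,  7.07106812e-01, -5.48761149e-04]), 'contact_force': array([ 0.69644617, -0.46496466,  0.07007064]), 'moment': array([-0.00847692, -0.00264257, -0.0172312 ]), 'width': 0.08538245271916182} -0.0187
scene {'fx': 511.38117358411614, 'fy': 511.38117358411614, 'cx': 318.37264304173965, 'cy': 195.75692181269213, 'rvec': array([ 1.93496325,  1.18530767, -0.60437727]), 'tvec': array([-0.27137694, -0.25600466,  1.66840253])}
side {'fx': 366.0317203345308, 'fy': 366.0317203345308, 'cx': 316.5869975337212, 'cy': 200.6920234442516, 'rvec': array([ 0.99153451, -2.3338404 ,  1.18598851]), 'tvec': array([0.43345433, 0.31126707, 0.54647974])}
wrist {'fx': 282.02120058794645, 'fy': 282.02120058794645, 'cx': 320.0188114075228, 'cy': 200.30879047499423, 'hand_eye': array([[ 9.42834551e-04, -9.45499120e-01, -3.25623289e-01,
         8.44669920e-02],
       [ 9.99999389e-01,  1.07939653e-03, -2.38725225e-04,
        -8.22010803e-04],
       [ 5.77191138e-04, -3.25622865e-01,  9.45499559e-01,
        -1.41093454e-01],
       [ 0.00000000e+00,  0.00000000e+00,  0.00000000e+00,
         1.00000000e+00]])}
```

View pics/scene0.png

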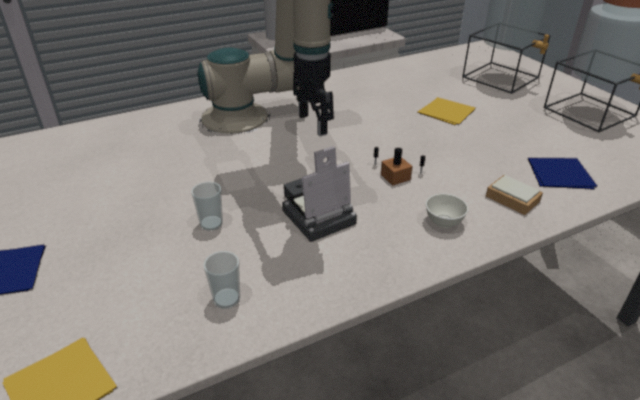

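View pics/side0.png

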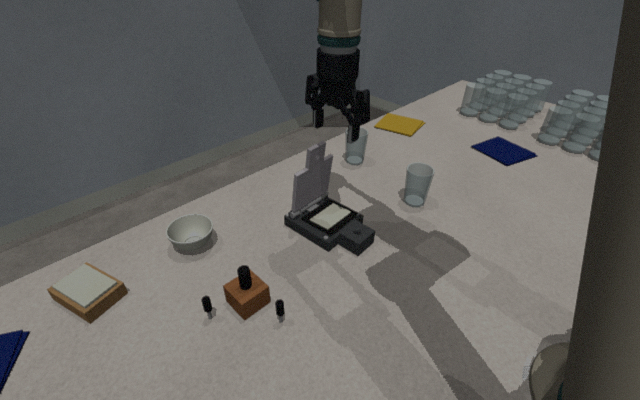

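View pics/wrist0.png

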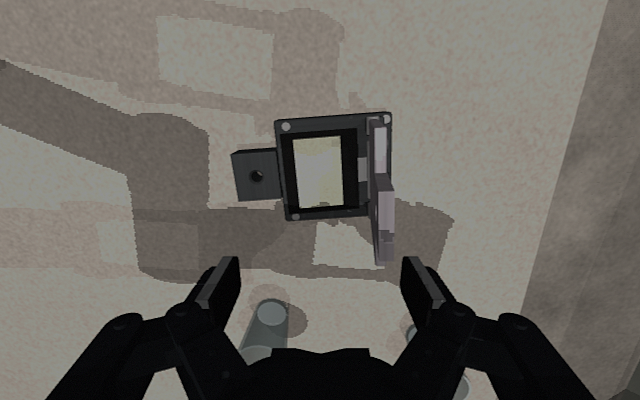

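Pictures show:
- **Scene:** press at about (320,205), holder with pin at (397,165), two small look-alike pins at (376,152) and (422,160), tumblers at (209,205) and (224,280), bowl at (446,213).
- **Side:** holder and pin at (245,285), small pins at (207,303) and (280,308).
- **Wrist:** base hole at (257,176).

Candidates for the pin are these three handles. I choose the largest, which stands in the wooden block, and check it in a crop.

Run:
```python
from h import *
a=cv2.imread('pics/scene0.png')[130:200,350:450]; b=cv2.imread('pics/side0.png')[250:330,190:300]; w=cv2.imread('pics/wrist0.png')[100:280,220:420]
s=lambda i,k:cv2.resize(i,None,fx=k,fy=k,interpolation=cv2.INTER_CUBIC)
A=s(a,4);B=s(b,3.5);H=max(A.shape[0],B.shape[0]);can=np.zeros((H,A.shape[1]+B.shape[1],3),np.uint8)
can[:A.shape[0],:A.shape[1]]=A;can[:B.shape[0],A.shape[1]:]=B
cv2.imwrite('pics/c1.png',can); cv2.imwrite('pics/c2.png',s(w,3))
st=manip.get_state();W=cam('wrist',st);S=cam('scene');D=cam('side')
print('hole',onz(W,(257,176),.036))
for uv in [(276,121),(391,112),(287,221),(391,211)]: print(uv,onz(W,uv,.03))
for uv in [(232,153),(237,201),(278,149),(281,199)]: print('t',uv,onz(W,uv,.036))
print('hole tri w/side',tri([(W,(257,176)),(D,(357,233))]))
print('pin',tri([(S,(397,157)),(D,(245,278))]))
```

```text
hole [4.96283623e-01 2.60214171e-04 3.60000000e-02]
(276, 121) [0.52185212 0.06481931 0.03      ]
(391, 112) [0.65536387 0.07499844 0.03      ]
(287, 221) [ 0.53000151 -0.06197476  0.03      ]
(391, 211) [ 0.66552498 -0.04764626  0.03      ]
t (232, 153) [0.46851389 0.02835563 0.036     ]
t (237, 201) [ 0.46873036 -0.03215646  0.036     ]
t (278, 149) [0.52354326 0.0331674  0.036     ]
t (281, 199) [ 0.52434214 -0.02940194  0.036     ]
hole tri w/side (array([ 0.49496068, -0.00125853,  0.03170816]), [np.float64(0.0005221835778126875), np.float64(0.0005221835778127968)])
pin (array([0.53075494, 0.2676161 , 0.06498538]), [np.float64(0.000957883653433129), np.float64(0.0009578836534331931)])
```

View pics/c1.png

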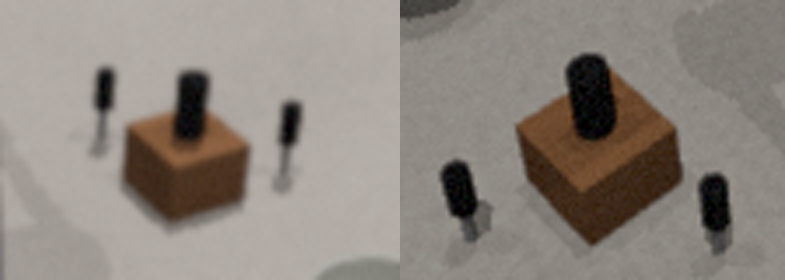

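View pics/c2.png

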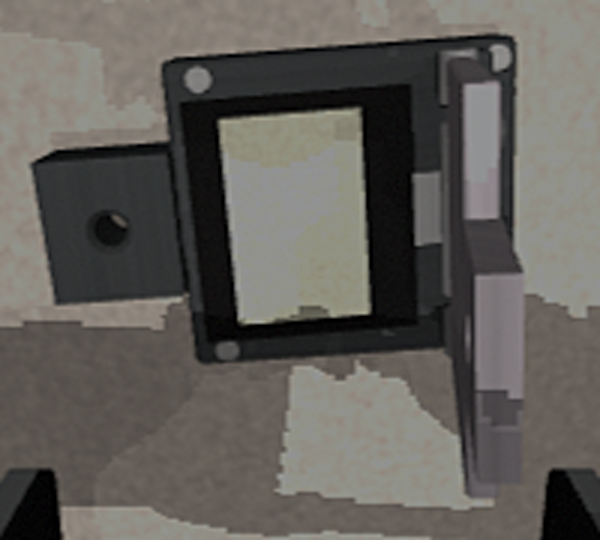

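The crop shows the thick handle at crop (192,105)/(592,95) in the block, and the slim loose pins either side, so the block's pin is my choice. Now I'll check the leaf.

Run:
```python
from h import *
s=lambda i,k:cv2.resize(i,None,fx=k,fy=k,interpolation=cv2.INTER_CUBIC)
a=s(cv2.imread('pics/scene0.png')[140:240,270:370],4);b=s(cv2.imread('pics/side0.png')[135:255,280:380],4)
can=np.zeros((480,800,3),np.uint8);can[:400,:400]=a;can[:480,400:]=b;cv2.imwrite('pics/c3.png',can)
S=cam('scene');D=cam('side');st=manip.get_state();W=cam('wrist',st)
u=np.array([np.cos(.082),np.sin(.082),0]);hole=np.array([.496,0,.036]);h=hole+.14*u;h[2]=.041
for th in (1.2,1.35,1.5,1.57,1.65):
    e=h+.165*(-np.cos(th)*u+np.sin(th)*np.array([0,0,1]))
    print(th,e,proj(S,e),proj(D,e),proj(W,e))
```

```text
1.2 [0.57594145 0.00656993 0.19478645] [316.40896533 144.99430529] [330.52789115 156.53466847] [323.31660778 223.8750112 ]
1.35 [0.5995149  0.0085073  0.20199435] [322.03894982 146.80879029] [321.87127719 149.73236361] [359.32962923 225.66643913]
1.5 [0.62389716 0.01051114 0.20558667] [328.06514245 150.30323849] [313.09738293 144.48617805] [398.17744177 225.16852903]
1.57 [0.63539863 0.01145638 0.20599995] [330.97230025 152.50823624] [309.04220335 142.60183761] [416.46968747 224.10849274]
1.65 [0.64854066 0.01253645 0.20548273] [334.33980299 155.46741984] [304.485254   140.89745398] [436.94381151 222.26674091]
```

View pics/c3.png

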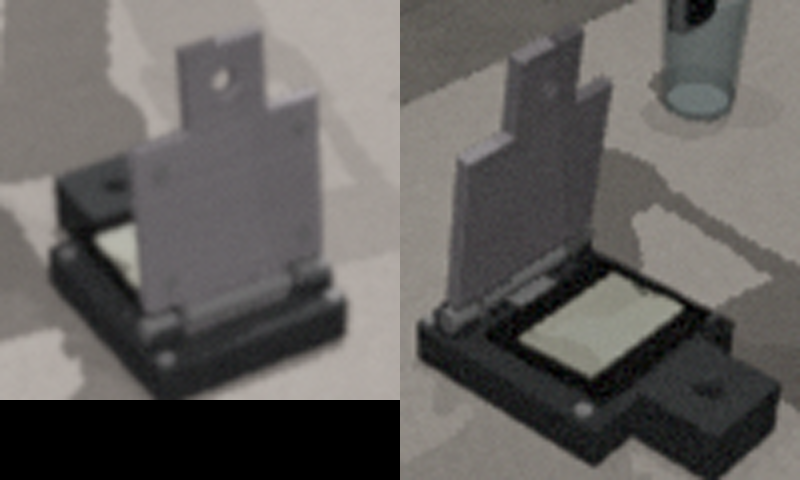

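Call:
servo_tool --increments '[{"slide": [0.01, 0.045, -0.02]}, {"slide": [0, 0.045, 0]}, {"slide": [0, 0.04, 0]}, {"slide": [0, 0, 0.045]}, {"slide": [0, 0, 0.04]}, {"slide": [0, 0, 0.016]}]' --hand 0 --newtons 40

```text
$.increments[0]: bad value
```

Run:
```python
from h import *
for n in('scene','side'): cv2.imwrite(f'pics/{n}1.png',eyes.get_image(n))
s=lambda i,k:cv2.resize(i,None,fx=k,fy=k,interpolation=cv2.INTER_CUBIC)
a=s(cv2.imread('pics/scene1.png')[60:260,230:430],2);b=s(cv2.imread('pics/side1.png')[60:260,220:420],2)
cv2.imwrite('pics/c4.png',np.hstack([a,b]))
print(manip.get_state()['position'])
```

```text
[5.74805120e-01 6.17940798e-06 2.30882229e-01]
```

View pics/c4.png

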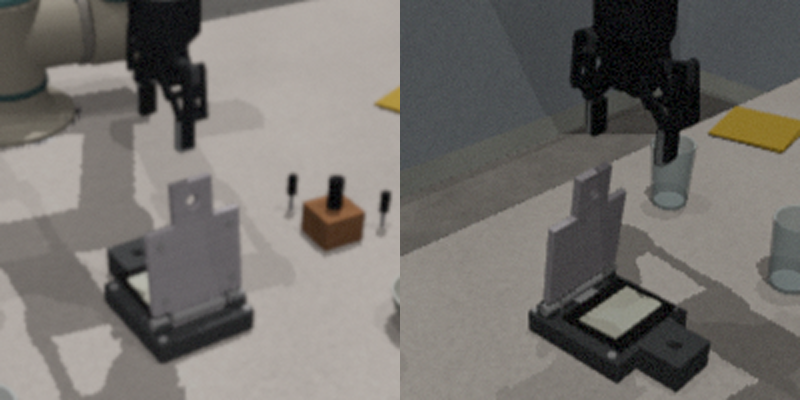

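The call was refused, so the picture shows the unchanged scene. Each row probably needs a "spin".

Call:
servo_tool --increments '[{"slide": [0.01, 0.045, -0.02], "spin": 0}, {"slide": [0, 0.045, 0], "spin": 0}, {"slide": [0, 0.04, 0], "spin": 0}, {"slide": [0, 0, 0.045], "spin": 0}, {"slide": [0, 0, 0.04], "spin": 0}, {"slide": [0, 0, 0.016], "spin": 0}]' --hand 0 --newtons 40

```text
clock: 0.85
position: [0.7024, 0.0102, 0.1448]
ee_rot: [-0.003, 0.707, 0.707, -0.003]
contact_force: [-1.1, 0.2, -0.4]
width: 0.0002
```

Call:
servo_tool --increments '[{"slide": [0, -0.03, 0], "spin": 0}, {"slide": [0, -0.02, 0], "spin": 0}, {"slide": [0, -0.015, 0], "spin": 0}, {"slide": [0, -0.015, 0], "spin": 0}, {"slide": [0, -0.02, 0], "spin": 0}, {"slide": [0, -0.02, 0], "spin": 0}, {"slide": [0, -0.015, 0], "spin": 0}]'

```text
clock: 1.55
position: [0.5687, 0.01, 0.1502]
ee_rot: [-0.0, 0.707, 0.707, -0.0]
contact_force: [1.0, -0.2, -0.4]
width: -0.0001
```

Run:
```python
from h import *
for n in('scene','side'): cv2.imwrite(f'pics/{n}2.png',eyes.get_image(n))
s=lambda i,k:cv2.resize(i,None,fx=k,fy=k,interpolation=cv2.INTER_CUBIC)
a=s(cv2.imread('pics/scene2.png')[60:260,230:430],2);b=s(cv2.imread('pics/side2.png')[60:260,220:420],2)
cv2.imwrite('pics/c5.png',np.hstack([a,b]))
print(manip.get_state()['position'])
```

```text
[0.56768779 0.01014023 0.15024584]
```

View pics/c5.png

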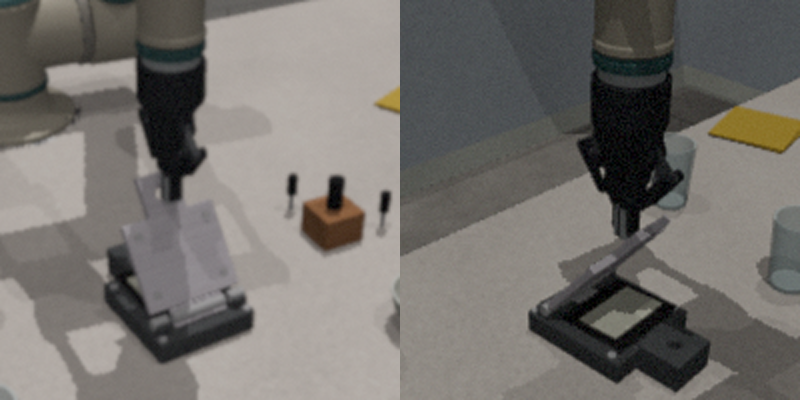

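Scene and side show the leaf past the fingers and falling, around (595,270) in the side crop. I'll rise and look from above.

Call:
servo_tool --increments '[{"slide": [0, -0.02, -0.02], "spin": 0}, {"slide": [0, -0.03, -0.04], "spin": 0}, {"slide": [0, -0.02, -0.04], "spin": 0}, {"slide": [0, 0, 0], "spin": 0}, {"slide": [0, 0, 0], "spin": 0}, {"slide": [0, 0, 0], "spin": 0}]' --hand 1

```text
clock: 2.25
position: [0.5001, 0.0099, 0.2492]
ee_rot: [-0.0, 0.707, 0.707, -0.0]
contact_force: [-0.0, 0.5, 0.1]
width: 0.0851
```

Run:
```python
from h import *
st=manip.get_state();cv2.imwrite('pics/wrist3.png',eyes.get_image('wrist'));np.save('st3.npy',st,allow_pickle=True)
for n in('scene','side'): cv2.imwrite(f'pics/{n}3.png',eyes.get_image(n))
s=lambda i,k:cv2.resize(i,None,fx=k,fy=k,interpolation=cv2.INTER_CUBIC)
a=s(cv2.imread('pics/scene3.png')[140:260,270:370],4);b=s(cv2.imread('pics/side3.png')[140:260,280:380],4)
cv2.imwrite('pics/c6.png',np.hstack([a,b]))
print(st['position'],st['ee_rot'],st['contact_force'])
```

```text
[0.50014583 0.00990277 0.24918167] [-4.23380493e-04  7.07117045e-01  7.07096315e-01 -3.26678992e-04] [-0.04836941  0.46782243  0.05561093]
```

View pics/c6.png

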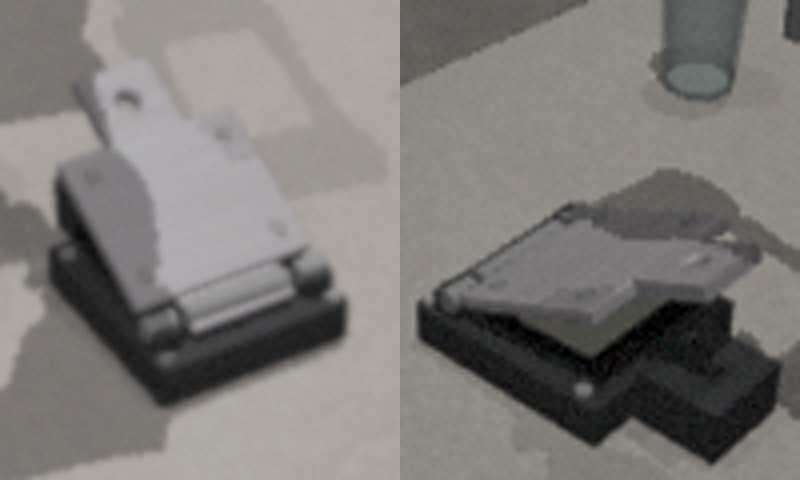

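View pics/wrist3.png

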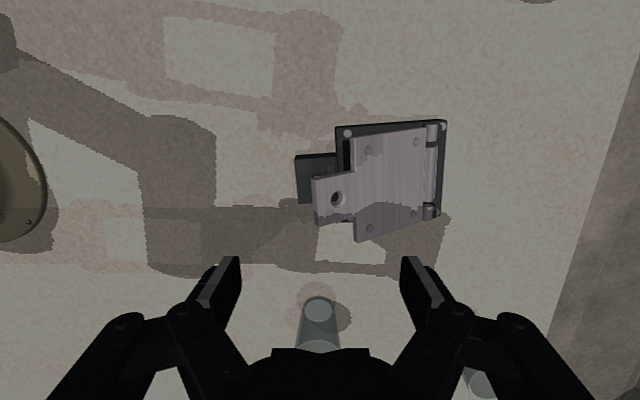

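The leaf is still coming down slowly (about 0.4 rad, hole in wrist at (338,198)). I'll go over the pin meanwhile.

Call:
servo_tool --increments '[{"slide": [0.05, 0.01, 0], "spin": 0}, {"slide": [0.05, 0.01, 0], "spin": 0}, {"slide": [0.05, 0.01, 0], "spin": 0}, {"slide": [0.05, 0, 0], "spin": 0}, {"slide": [0.04, 0, 0], "spin": 0}, {"slide": [0, 0, 0], "spin": 0}, {"slide": [0, 0, 0], "spin": 0}]'

```text
clock: 3.1
position: [0.529, 0.2477, 0.2487]
ee_rot: [-0.0, 0.706, 0.708, -0.001]
contact_force: [0.1, -0.4, -0.9]
width: 0.0856
```

Run:
```python
from h import *
st=manip.get_state();cv2.imwrite('pics/wrist4.png',eyes.get_image('wrist'));np.save('st4.npy',st,allow_pickle=True)
for n in('scene','side'): cv2.imwrite(f'pics/{n}4.png',eyes.get_image(n))
s=lambda i,k:cv2.resize(i,None,fx=k,fy=k,interpolation=cv2.INTER_CUBIC)
a=s(cv2.imread('pics/scene4.png')[140:260,270:370],4);b=s(cv2.imread('pics/side4.png')[140:260,280:380],4)
cv2.imwrite('pics/c7.png',np.hstack([a,b]))
print(st['position'],st['ee_rot'],st['contact_force'])
```

```text
[0.52896459 0.24773195 0.24868229] [-2.62538298e-04  7.06288041e-01  7.07923251e-01 -1.34355309e-03] [ 0.14635611 -0.44496376 -0.93646268]
```

View pics/c7.png

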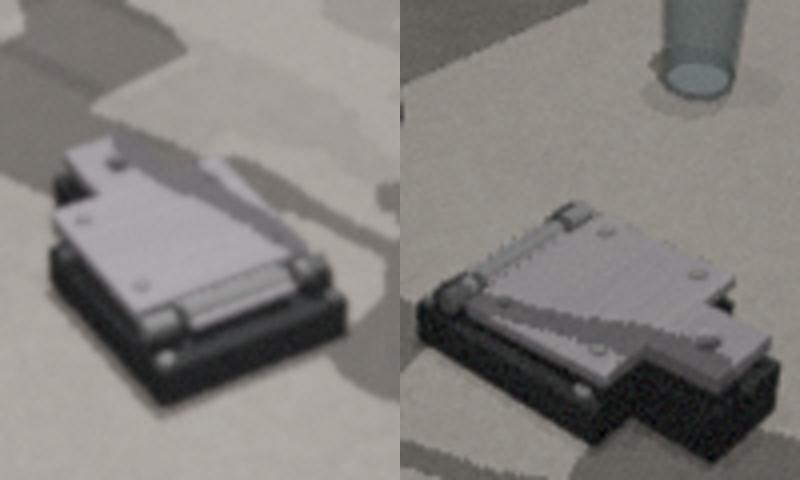

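View pics/wrist4.png

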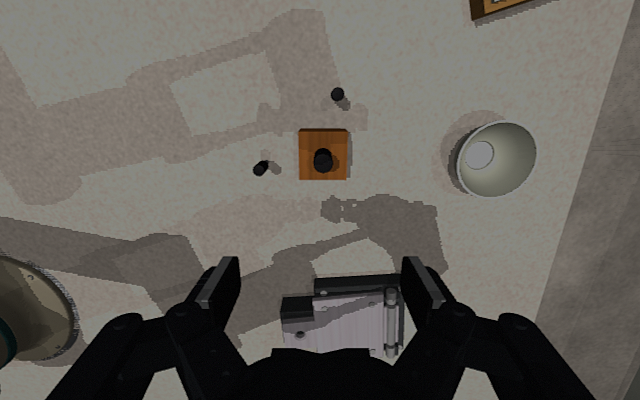

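The leaf is down on the plate: side crop shows its hole at (710,343), i.e. (357.5,226). Wrist shows the pin at (323,160) in the block, small pins at (337,94) and (260,168).

Run:
```python
from h import *
s=lambda i,k:cv2.resize(i,None,fx=k,fy=k,interpolation=cv2.INTER_CUBIC)
im=cv2.imread('pics/wrist4.png');cv2.imwrite('pics/c8.png',np.vstack([s(im[75:195,240:370],4)])) 
st=np.load('st4.npy',allow_pickle=True).item();W=cam('wrist',st);S=cam('scene');D=cam('side')
im2=cv2.imread('pics/scene4.png');im3=cv2.imread('pics/side4.png')
cv2.imwrite('pics/c9.png',np.hstack([s(im2[140:190,365:435],5),s(im3[255:305,210:280],5)]))
for n,C,i,box in (('s',S,im2,(390,140,410,170)),('d',D,im3,(230,260,260,295)),('w',W,im,(308,145,338,178))):
    x0,y0,x1,y1=box; m=(i[y0:y1,x0:x1].max(2)<50).astype(np.uint8)
    k,l,stt,ce=cv2.connectedComponentsWithStats(m); j=1+stt[1:,4].argmax(); print(n,ce[j]+[x0,y0],stt[j],)
print([onz(W,(u,v),.005) for u,v in((260,168),(337,94))])
print('leafhole',tri([(S,(299.5,180)),(D,(357.5,225.8))]))
```

```text
s [397.23 156.75] [  4   9   7  16 100]
d [244.35606061 277.65909091] [  8   6  14  24 264]
w [322.74742268 160.20876289] [  6   3  19  25 388]
[array([0.44407648, 0.24642191, 0.005     ]), array([0.54881213, 0.34297731, 0.005     ])]
leafhole (array([ 0.49474473, -0.0005829 ,  0.05325471]), [np.float64(0.00020853395536509365), np.float64(0.00020853395536521362)])
```

View pics/c8.png

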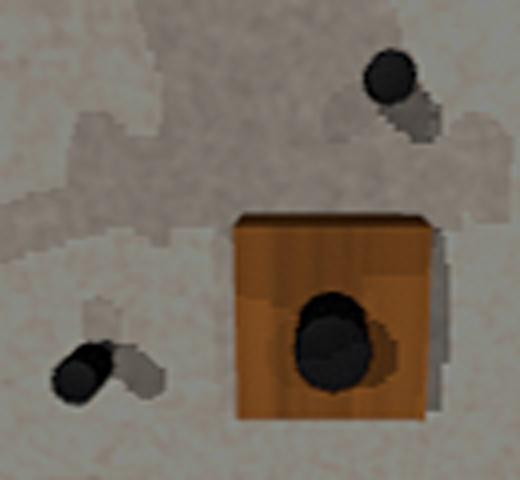

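View pics/c9.png

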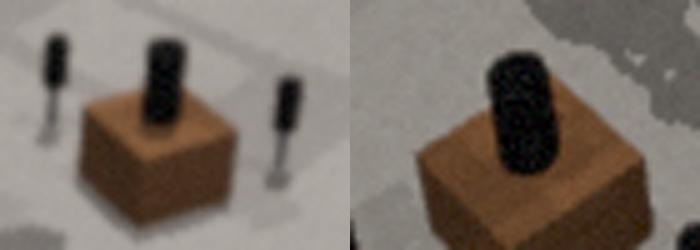

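Run:
```python
from h import *
st=np.load('st4.npy',allow_pickle=True).item();W=cam('wrist',st);S=cam('scene');D=cam('side')
print('tri centre',tri([(S,(397.2,156.8)),(D,(244.5,277.7)),(W,(322.7,160.2))]))
print('top',onz(W,(322.9,162.9),.089),'top pixel S,D: tri',tri([(S,(398,149.3)),(D,(243.7,268)),(W,(322.9,162.9))]))
print('S-D centre', tri([(S,(397.2,156.8)),(D,(244.5,277.7))]))
p=onz(W,(322.9,162.9),.089)
print(proj(S,[*p[:2],.067]),proj(D,[*p[:2],.067]))
for c in [(298.5,128),(347,128),(299,180),(347,180)]: print(onz(W,c,.045))
```

```text
tri centre (array([0.53082023, 0.26866524, 0.06563434]), [np.float64(0.001417212940362789), np.float64(0.0010550371147927248), np.float64(0.0007988937297177859)])
top [0.53071613 0.271065   0.089     ] top pixel S,D: tri (array([0.53094025, 0.2686673 , 0.08900871]), [np.float64(0.001589355668083473), np.float64(0.0016539862225227197), np.float64(0.0023613372396683696)])
S-D centre (array([0.5312341 , 0.26805282, 0.06574625]), [np.float64(0.0011328417433234463), np.float64(0.0011328417433233825)])
[398.52241132 156.02290101] [243.84938863 278.22692508]
[0.50181071 0.30392471 0.045     ]
[0.55941551 0.30412566 0.045     ]
[0.50105726 0.24013714 0.045     ]
[0.56161724 0.24038034 0.045     ]
```

Call:
servo_tool --increments '[{"slide": [0.021, 0.002, 0.03], "spin": 0}, {"slide": [0, 0, 0.05], "spin": 0}, {"slide": [0, 0, 0.04], "spin": 0}, {"slide": [0, 0, 0.01], "spin": 0}, {"slide": [0, 0, 0], "spin": 0}]' --hand 0.75

```text
clock: 3.75
position: [0.5307, 0.2666, 0.1191]
ee_rot: [-0.001, 0.708, 0.707, -0.002]
contact_force: [-0.2, 1.1, 0.9]
width: 0.0636
```

Run:
```python
from h import *
s=lambda i,k:cv2.resize(i,None,fx=k,fy=k,interpolation=cv2.INTER_CUBIC)
st=manip.get_state();im=eyes.get_image('wrist');np.save('st5.npy',st,allow_pickle=True);cv2.imwrite('pics/wrist5.png',im)
cv2.imwrite('pics/c10.png',np.vstack([s(im[120:400,180:460],2)]))
W=cam('wrist',st)
print(st['position'],proj(W,[.531,.269,.089]),proj(W,[.531,.271,.089]),proj(W,[.531,.269,.067]),proj(W,st['position']))
```

```text
[0.53069109 0.26661486 0.11908513] [321.87781658 232.96243943] [321.8820127  230.23919121] [321.7994863  220.03302331] [321.46990442 259.75867056]
```

View pics/c10.png

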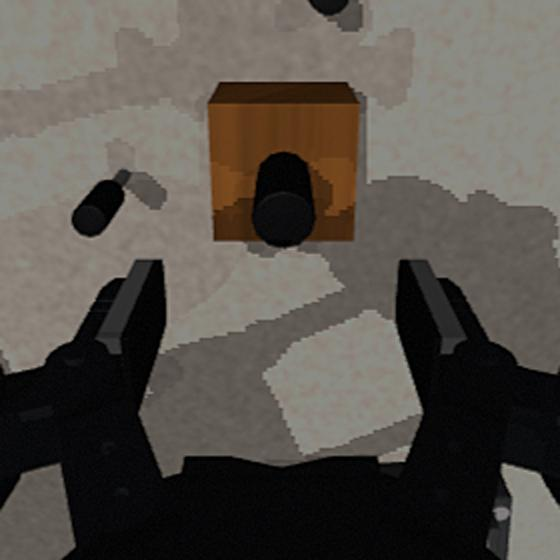

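Run:
```python
from h import *
a=np.load('st4.npy',allow_pickle=True).item();b=np.load('st5.npy',allow_pickle=True).item()
W1=cam('wrist',a);W2=cam('wrist',b)
print(tri([(W1,(322.9,162.9)),(W2,(321.4,229.3))]), onz(W2,(321.4,229.3),.089))
print(manip.get_state()['position'])
```

```text
(array([0.53070701, 0.2705787 , 0.08662079]), [np.float64(2.534483656842444e-05), np.float64(2.534483656839169e-05)]) [0.53067826 0.27168625 0.089     ]
[0.53212758 0.26736907 0.12102002]
```

Handle top triangulates to z = 0.087 (expected 0.089), pin about (0.531, 0.2705). Descending and gripping.

Call:
servo_tool --increments '[{"slide": [0.003, 0, 0.03], "spin": 0}, {"slide": [0, 0, 0.025], "spin": 0}, {"slide": [0, 0, 0.012], "spin": 0}, {"slide": [0, 0, 0], "spin": 0}, {"slide": [0, 0, 0], "spin": 0}]'

```text
clock: 4.3
position: [0.5327, 0.2714, 0.055]
ee_rot: [0.001, 0.707, 0.707, 0.001]
contact_force: [0.0, 0.5, -0.8]
width: 0.0637
```

Call:
servo_tool --increments '[{"slide": [0, 0, 0], "spin": 0}, {"slide": [0, 0, 0], "spin": 0}, {"slide": [0, 0, 0], "spin": 0}, {"slide": [0, 0, 0], "spin": 0}, {"slide": [0, 0, 0], "spin": 0}, {"slide": [0, 0, 0], "spin": 0}]' --hand 0 --newtons 70

```text
clock: 4.9
position: [0.5318, 0.2713, 0.0543]
ee_rot: [0.0, 0.707, 0.707, 0.001]
contact_force: [-0.4, 0.1, 5.6]
width: 0.0206
```

Call:
servo_tool --increments '[{"slide": [0, 0, -0.02], "spin": 0}, {"slide": [0, 0, -0.04], "spin": 0}, {"slide": [0, 0, -0.045], "spin": 0}, {"slide": [0, 0, -0.025], "spin": 0}, {"slide": [0, 0, 0], "spin": 0}]'

```text
clock: 5.4
position: [0.5337, 0.272, 0.1876]
ee_rot: [0.002, 0.707, 0.707, 0.004]
contact_force: [0.0, 0.1, -0.7]
width: 0.0201
```

Run:
```python
from h import *
s=lambda i,k:cv2.resize(i,None,fx=k,fy=k,interpolation=cv2.INTER_CUBIC)
st=manip.get_state();im=eyes.get_image('wrist');np.save('st6.npy',st,allow_pickle=True);cv2.imwrite('pics/wrist6.png',im)
S=eyes.get_image('scene');D=eyes.get_image('side');cv2.imwrite('pics/scene6.png',S);cv2.imwrite('pics/side6.png',D)
p=proj(cam('scene'),st['position']).astype(int);q=proj(cam('side'),st['position']).astype(int);print(st['position'],p,q)
cr=lambda I,p:s(I[p[1]-50:p[1]+50,p[0]-50:p[0]+50],4)
cv2.imwrite('pics/c11.png',np.hstack([cr(S,p),cr(D,q)]));cv2.imwrite('pics/c12.png',s(im[180:380,220:420],3))
```

```text
[0.53372403 0.27200937 0.18759652] [403 115] [234 226]
```

View pics/c11.png

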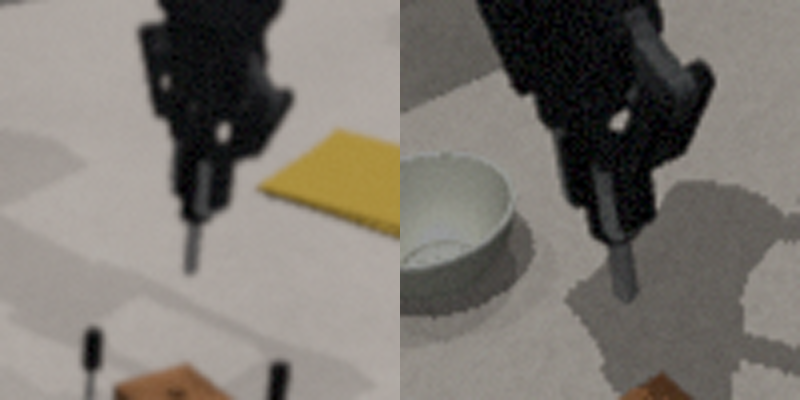

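View pics/c12.png

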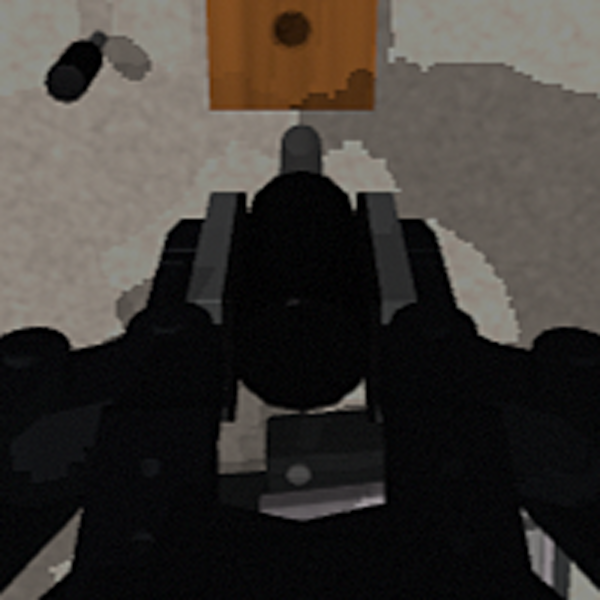

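Pin is held: tip in scene at about (400.7,132.5), side (240.5,250.5), wrist (320.5,226).

Run:
```python
from h import *
st=np.load('st6.npy',allow_pickle=True).item();W=cam('wrist',st);S=cam('scene');D=cam('side')
P=st['position'];print(P,R.from_quat(np.roll(st['ee_rot'],-1)).as_matrix().round(3).tolist())
x,e=tri([(S,(400.7,132.2)),(D,(240.5,250))]);print('tip SD',x,e,x-P)
x,e=tri([(S,(400.7,132.2)),(D,(240.5,250)),(W,(320.5,226.5))]);print('tip SDW',x,e,x-P)
for off in (.036,.04,.045):
  q=P+[0,0,-off];print(off,proj(S,q),proj(D,q),proj(W,q))
st2=manip.get_state();print(st2['position'],st2['qpos'],st2['ee_rot'])
```

```text
[0.53372403 0.27200937 0.18759652] [[-0.0, 1.0, 0.009], [1.0, 0.0, 0.003], [0.003, 0.009, -1.0]]
tip SD [0.52916092 0.27049392 0.13748715] [np.float64(0.00048218908418396904), np.float64(0.0004821890841840371)] [-0.00456311 -0.00151545 -0.05010937]
tip SDW [0.53151018 0.26980362 0.13722369] [np.float64(0.0014356574782741847), np.float64(0.001813307469283829), np.float64(0.002178110763387196)] [-0.00221385 -0.00220575 -0.05037283]
0.036 [402.55502831 127.94122409] [236.89667703 242.89068259] [320.79143554 232.57409276]
0.04 [402.40384889 129.33966397] [237.1790547  244.65959529] [320.73133538 230.12838674]
0.045 [402.2156452  131.08058576] [237.52894869 246.85145388] [320.65935486 227.19922355]
[0.5301881  0.27062522 0.18176269] [ 3.55134886e-01  3.38151507e-01  1.53898173e+00 -4.95472666e-05
  1.26713385e+00  3.55143129e-01] [-5.36285086e-04  7.07103803e-01  7.07108495e-01 -1.22519611e-03]
```

Call:
servo_tool --increments '[{"slide": [-0.04, -0.004, 0], "spin": 0}, {"slide": [-0.05, -0.008, 0], "spin": 0}, {"slide": [-0.05, -0.008, 0], "spin": 0}, {"slide": [-0.05, -0.008, 0], "spin": 0}, {"slide": [-0.05, -0.006, 0], "spin": 0}, {"slide": [-0.03, 0, 0.02], "spin": 0}, {"slide": [0, 0, 0.035], "spin": 0}, {"slide": [0, 0, 0.01], "spin": 0}]'

```text
clock: 6.35
position: [0.4934, 0.0027, 0.1137]
ee_rot: [-0.004, 0.708, 0.706, -0.003]
contact_force: [-1.2, 0.4, -1.3]
width: 0.0204
```

Call:
servo_tool --increments '[{"slide": [0, 0, 0], "spin": 0}, {"slide": [0, 0, 0], "spin": 0}, {"slide": [0, 0, 0], "spin": 0}, {"slide": [0, 0, 0], "spin": 0}]'

```text
clock: 6.75
position: [0.4985, 0.0038, 0.1193]
ee_rot: [0.001, 0.707, 0.708, 0.001]
contact_force: [0.0, -0.4, -0.2]
width: 0.0203
```

```bash
cat > look.py <<'E'
from h import *
import sys
k=sys.argv[1]
s=lambda i,k:cv2.resize(i,None,fx=k,fy=k,interpolation=cv2.INTER_CUBIC)
st=manip.get_state();im=eyes.get_image('wrist');np.save(f'st{k}.npy',st,allow_pickle=True);cv2.imwrite(f'pics/wrist{k}.png',im)
S=eyes.get_image('scene');D=eyes.get_image('side');cv2.imwrite(f'pics/scene{k}.png',S);cv2.imwrite(f'pics/side{k}.png',D)
cv2.imwrite(f'pics/c{k}.png',np.hstack([s(S[135:210,265:340],5.333),s(D[180:255,320:395],5.333)]));cv2.imwrite(f'pics/cw{k}.png',s(im[180:380,220:420],3))
print(st['position'],manip.get_state()['position'],st['contact_force'],st['width'])
E
python3 look.py 7
```

```text
[0.49850213 0.00377238 0.11932196] [0.49801087 0.00356314 0.11892212] [ 0.004136   -0.44842299 -0.24573998] 0.020278883854949956
```

View pics/c7.png

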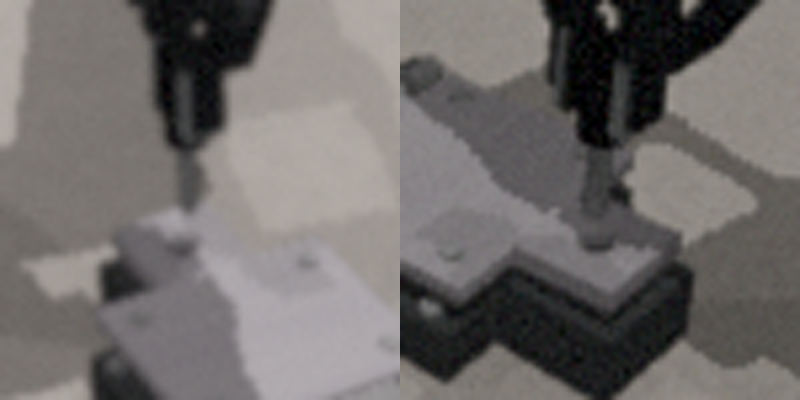

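View pics/cw7.png

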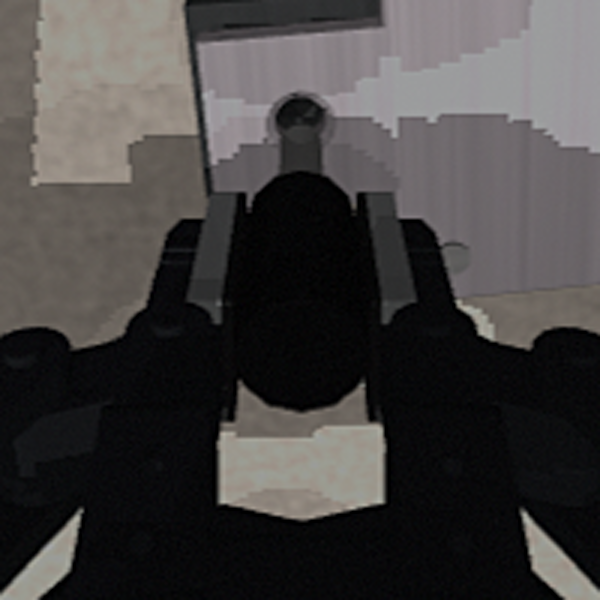

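Wrist view shows the tip at crop (302,130) just short of the leaf's hole at (300,118). Side has the hole at (597,242) below the shank. I'll work out the offset.

Run:
```python
from h import *
st=np.load('st7.npy',allow_pickle=True).item();W=cam('wrist',st);S=cam('scene');D=cam('side')
wh=(220+300/3-.3,180+117.5/3-.3)
print('hole W',onz(W,wh,.054),'SD',tri([(S,(298.6,180.7)),(D,(356.8,225.3))]),'SDW',tri([(S,(298.6,180.7)),(D,(356.8,225.3)),(W,wh)]))
a=np.load('st6.npy',allow_pickle=True).item()
P=st['position']
print('S,D on plane',onz(S,(298.6,180.7),.054),onz(D,(356.8,225.3),.054))
for o in (.04,.045,.048,.05):
  q=P+[-.0005,0,-o];print(o,proj(W,q),proj(S,q),proj(D,q))
print('holeproj',proj(W,[.496,0,.054]),wh)
im=cv2.imread('pics/wrist7.png');cv2.imwrite('pics/cw7b.png',cv2.resize(im[200:250,290:350],None,fx=10,fy=10,interpolation=cv2.INTER_CUBIC))
D_=cv2.imread('pics/side7.png')[200:240,335:375];S_=cv2.imread('pics/scene7.png')[155:195,280:320]
f=lambda i:cv2.convertScaleAbs(cv2.resize(i,None,fx=10,fy=10,interpolation=cv2.INTER_CUBIC),alpha=1.8)
cv2.imwrite('pics/c7b.png',np.hstack([f(S_),f(D_)]))
```

```text
hole W [0.49754746 0.00158415 0.054     ] SD (array([ 0.49692372, -0.00276772,  0.05258725]), [np.float64(0.0010921902467845729), np.float64(0.0010921902467846787)]) SDW (array([ 0.49687512, -0.0015096 ,  0.05213364]), [np.float64(0.0021896592882765446), np.float64(0.0006343983150879595), np.float64(0.002234338672585385)])
S,D on plane [ 0.49772807 -0.00424013  0.054     ] [ 4.96289012e-01 -2.64265244e-04  5.40000000e-02]
0.04 [320.37898221 229.94630307] [301.33682509 171.46542636] [355.86575139 216.69691459]
0.045 [320.35780322 226.99873503] [301.37861757 173.15285429] [355.69004789 218.51344257]
0.048 [320.34556171 225.29503413] [301.40359998 174.16155296] [355.58526218 219.59678001]
0.05 [320.33758601 224.18502328] [301.42021631 174.83246012] [355.51566821 220.31628423]
holeproj [317.74706681 220.70779139] (319.7, 218.86666666666665)
```

View pics/cw7b.png

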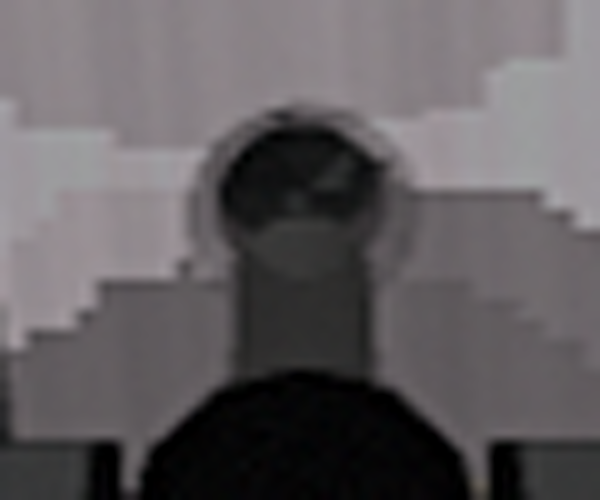

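View pics/c7b.png

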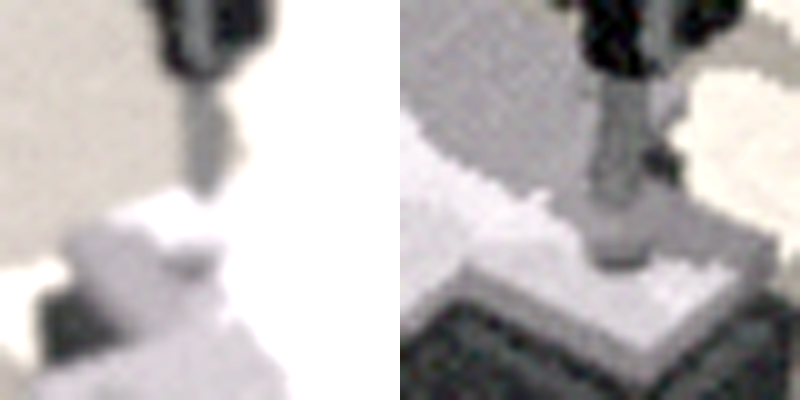

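Run:
```python
from h import *
S=cam('scene');D=cam('side')
for q in ([.4975,.0036,.071],[.4974,.0003,.054],[.4964,.0003,.054],[.4974,-.0017,.054]): print(proj(D,q),proj(S,q))
print(manip.get_state()['position'])
```

```text
[355.80403629 219.78540194] [301.25659917 174.18725856]
[356.24329524 225.17611455] [300.18831042 180.16686783]
[356.59210294 225.39152348] [300.01712138 179.96604363]
[356.84230911 224.76798971] [299.46450438 180.37245009]
[0.49801087 0.00356314 0.11892212]
```

Call:
servo_tool --increments '[{"slide": [-0.0035, 0, 0], "spin": 0}, {"slide": [0, 0, 0.007], "spin": 0}, {"slide": [0, 0, 0.006], "spin": 0}, {"slide": [0, 0, 0], "spin": 0}, {"slide": [0, 0, 0], "spin": 0}, {"slide": [0, 0, 0], "spin": 0}, {"slide": [0, 0, 0], "spin": 0}]'

```text
clock: 7.6
position: [0.4978, -0.0003, 0.1053]
ee_rot: [0.0, 0.707, 0.707, 0.0]
contact_force: [0.7, -0.5, -0.8]
width: 0.0203
```

```bash
python3 look.py 8;python3 - <<'E'
import cv2,numpy as np
f=lambda i,k=10,a=1.8:cv2.convertScaleAbs(cv2.resize(i,None,fx=k,fy=k,interpolation=cv2.INTER_CUBIC),alpha=a)
D_=cv2.imread('pics/side8.png')[200:240,335:375];S_=cv2.imread('pics/scene8.png')[155:195,280:320]
w=cv2.imread('pics/wrist8.png')[200:240,300:340]
z=np.zeros((600,800,3),np.uint8)
z[:300]=0
g=np.hstack([f(S_,7,1.3),f(D_,7,1.3)]);z[:280,:560]=g;z[280:600,:320]=f(w,8)
cv2.imwrite('pics/c8b.png',z)
E
```

```text
[ 4.97757067e-01 -2.54828932e-04  1.05339978e-01] [ 4.97702852e-01 -2.19939906e-04  1.05356438e-01] [ 0.65915452 -0.49221462 -0.84912391] 0.020273635623247944
```

View pics/c8b.png

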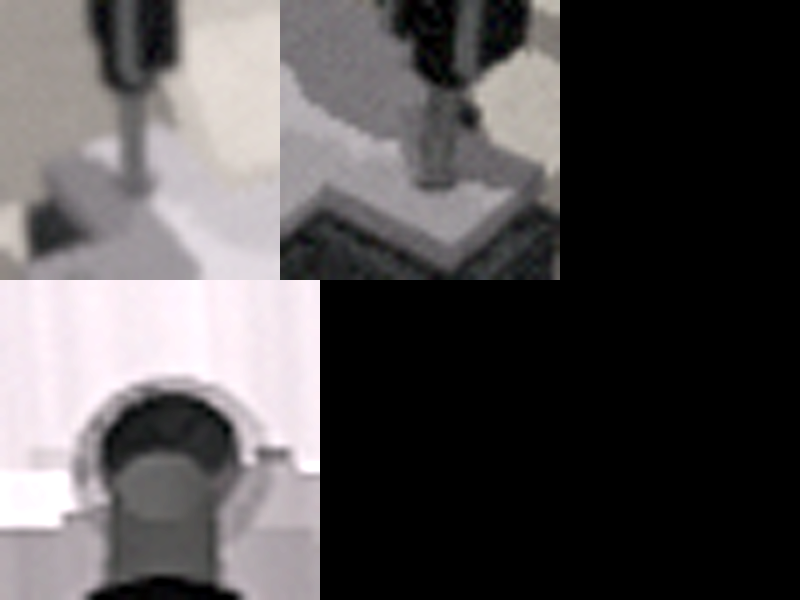

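Wrist shows the tip over the hole within about 0.6 mm, and side and scene agree. Inserting slowly.

Call:
servo_tool --increments '[{"slide": [0, 0.0005, 0.003], "spin": 0}, {"slide": [0, 0, 0.003], "spin": 0}, {"slide": [0, 0, 0.003], "spin": 0}, {"slide": [0, 0, 0], "spin": 0}]'

```text
clock: 8.15
position: [0.4975, -0.0002, 0.0956]
ee_rot: [-0.001, 0.707, 0.707, -0.0]
contact_force: [0.3, -1.1, -0.4]
width: 0.0203
```

Call:
servo_tool --increments '[{"slide": [0, 0, 0.003], "spin": 0}, {"slide": [0, 0, 0.003], "spin": 0}, {"slide": [0, 0, 0.003], "spin": 0}, {"slide": [0, 0, 0.003], "spin": 0}, {"slide": [0, 0, 0], "spin": 0}]'

```text
clock: 8.65
position: [0.4977, -0.0002, 0.0837]
ee_rot: [-0.0, 0.707, 0.707, -0.0]
contact_force: [-0.4, -0.1, -0.7]
width: 0.0203
```

```bash
python3 look.py 9;python3 - <<'E'
import cv2,numpy as np
f=lambda i,k=10,a=1.8:cv2.convertScaleAbs(cv2.resize(i,None,fx=k,fy=k,interpolation=cv2.INTER_CUBIC),alpha=a)
D_=cv2.imread('pics/side9.png')[200:240,335:375];S_=cv2.imread('pics/scene9.png')[155:195,280:320]
w=cv2.imread('pics/wrist9.png')[190:230,300:340]
z=np.zeros((600,560,3),np.uint8)
g=np.hstack([f(S_,7,1.3),f(D_,7,1.3)]);z[:280,:560]=g;z[280:600,:320]=f(w,8)
cv2.imwrite('pics/c9b.png',z)
E
```

```text
[ 4.97699249e-01 -1.85887180e-04  8.37098450e-02] [ 4.98157600e-01 -2.54501186e-04  8.42318939e-02] [-0.3965134  -0.14520132 -0.69607174] 0.020304667267053305
```

View pics/c9b.png

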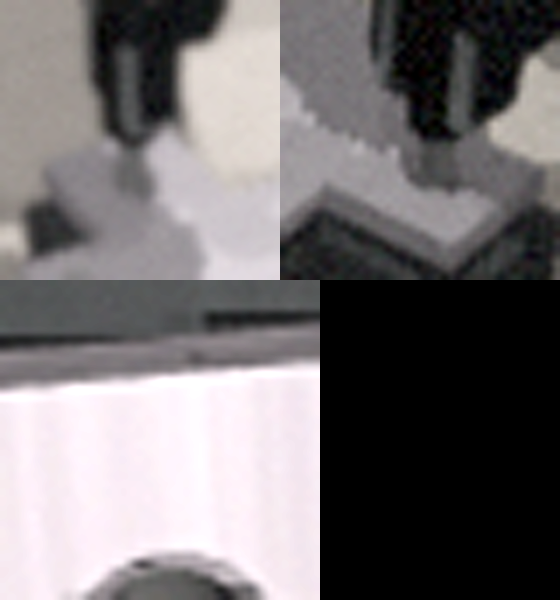

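Pin is through the leaf with no force. Continuing.

Call:
servo_tool --increments '[{"slide": [0, 0, 0.003], "spin": 0}, {"slide": [0, 0, 0.003], "spin": 0}, {"slide": [0, 0, 0.003], "spin": 0}, {"slide": [0, 0, 0], "spin": 0}]'

```text
clock: 9.2
position: [0.4978, -0.0002, 0.0747]
ee_rot: [-0.0, 0.707, 0.707, -0.0]
contact_force: [-0.2, -0.4, -0.5]
width: 0.0206
```

Call:
servo_tool --increments '[{"slide": [0, 0, 0.003], "spin": 0}, {"slide": [0, 0, 0.003], "spin": 0}, {"slide": [0, 0, 0.003], "spin": 0}, {"slide": [0, 0, 0], "spin": 0}, {"slide": [0, 0, 0], "spin": 0}]'

```text
clock: 9.7
position: [0.4978, -0.0002, 0.0659]
ee_rot: [-0.0, 0.707, 0.707, -0.0]
contact_force: [-0.8, -0.4, -1.5]
width: 0.0199
```

Call:
servo_tool --increments '[{"slide": [0, 0, 0.003], "spin": 0}, {"slide": [0, 0, 0.003], "spin": 0}, {"slide": [0, 0, 0.002], "spin": 0}, {"slide": [0, 0, 0], "spin": 0}, {"slide": [0, 0, 0], "spin": 0}]'

```text
clock: 10.2
position: [0.4978, -0.0002, 0.0583]
ee_rot: [-0.0, 0.707, 0.707, -0.0]
contact_force: [-3.6, 0.1, 4.2]
width: 0.0205
```

Call:
servo_tool --increments '[{"slide": [0, -0.0005, 0.002], "spin": 0}, {"slide": [0, 0, 0.001], "spin": 0}, {"slide": [0, 0, 0], "spin": 0}, {"slide": [0, 0, 0], "spin": 0}]'

```text
clock: 10.6
position: [0.4976, -0.0003, 0.0554]
ee_rot: [0.0, 0.707, 0.707, 0.0]
contact_force: [-3.2, 0.5, 6.3]
width: 0.0201
```

Call:
servo_tool --increments '[{"slide": [0, -0.0005, 0.001], "spin": 0}, {"slide": [0, 0, 0.001], "spin": 0}, {"slide": [0, 0, 0], "spin": 0}, {"slide": [0, 0, 0], "spin": 0}]'

```text
clock: 11.0
position: [0.4976, -0.0003, 0.0546]
ee_rot: [0.001, 0.707, 0.707, 0.001]
contact_force: [-5.3, 0.8, 14.0]
width: 0.0204
```

Firm stop reached at 14 N. Checking with the cameras.

```bash
python3 look.py 10;python3 - <<'E'
import cv2,numpy as np
f=lambda i,k=10,a=1.8:cv2.convertScaleAbs(cv2.resize(i,None,fx=k,fy=k,interpolation=cv2.INTER_CUBIC),alpha=a)
D_=cv2.imread('pics/side10.png')[175:255,300:380];S_=cv2.imread('pics/scene10.png')[150:230,275:355]
cv2.imwrite('pics/c10b.png',np.hstack([f(S_,5,1.4),f(D_,5,1.4)]))
from h import *
s=manip.get_state();print(s['contact_force'],s['ee_rot'],s['position'])
E
```

```text
[ 4.97645375e-01 -3.02858126e-04  5.46202419e-02] [ 4.97614259e-01 -2.90783974e-04  5.45936572e-02] [-5.34599809  0.8244577  14.02591177] 0.02038293037566273
[-4.79234064 -0.21150543 14.27666799] [7.00858085e-04 7.07089525e-01 7.07123502e-01 5.14669745e-04] [ 4.97614259e-01 -2.90783974e-04  5.45936572e-02]
```

View pics/c10b.png

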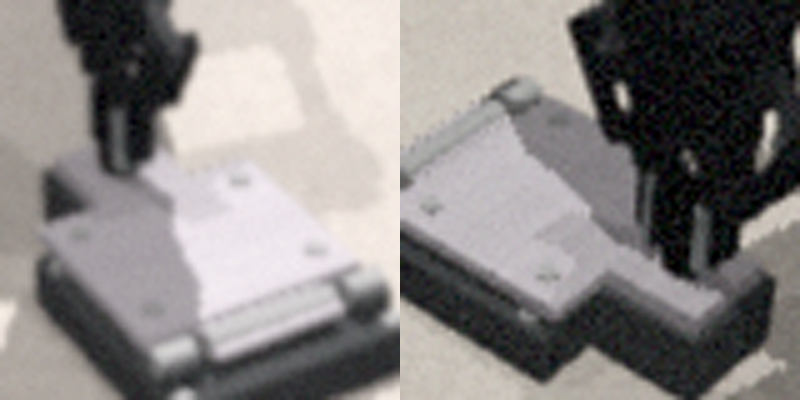

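View pics/wrist10.png

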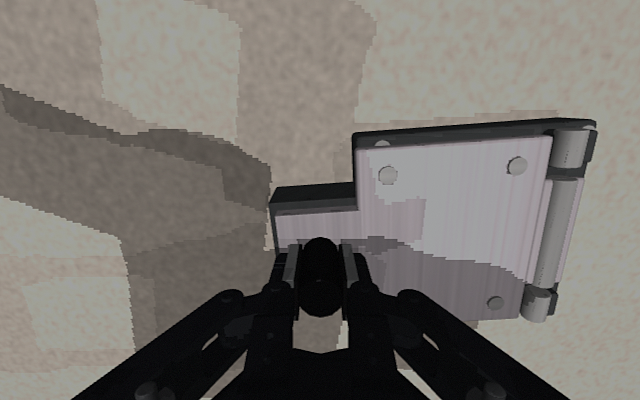

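Call:
servo_tool --increments '[{"slide": [0, -0.0005, 0.0004], "spin": 0}, {"slide": [0, 0, 0], "spin": 0}, {"slide": [0, 0, 0], "spin": 0}, {"slide": [0, 0, 0], "spin": 0}]'

```text
clock: 11.55
position: [0.4976, -0.0003, 0.0545]
ee_rot: [0.001, 0.707, 0.707, 0.001]
contact_force: [-4.3, 0.5, 15.7]
width: 0.02
```

Run:
```python
from h import *
st=manip.get_state();print(st)
S=cam('scene');D=cam('side')
h=np.array([.4968,-.0003,0]);u=np.array([np.cos(.082),np.sin(.082),0]);n=np.array([-u[1],u[0],0])
S_=cv2.imread('pics/scene10.png');D_=cv2.imread('pics/side10.png')
def f(C,I,b):
    x,y=b;c=cv2.convertScaleAbs(cv2.resize(I[y:y+50,x:x+50],None,fx=8,fy=8,interpolation=cv2.INTER_CUBIC),alpha=1.5)
    for z,col in((.046,(0,0,255)),(.054,(0,255,0))):
        for s in(-1,1):
            p=proj(C,h-.025*u+.025*s*n+[0,0,z]); cv2.circle(c,tuple(int(v) for v in (p-[x,y]+.5)*8),3,col,-1)
    return c
cv2.imwrite('pics/c11b.png',np.hstack([f(S,S_,(275,160)),f(D,D_,(335,205))]))
```

```text
{'clock': 11.55, 'qpos': array([-1.40606436e-01,  3.30157069e-01,  1.92663651e+00,  1.59332213e-04,
        8.81935039e-01, -1.40698515e-01]), 'qd': array([-0.00031398,  0.00094035, -0.00082871, -0.0010531 ,  0.00063679,
       -0.0011596 ]), 'effort': array([-1.47428960e-01, -3.08769643e+01, -1.67474717e+01,  1.24143320e-01,
       -1.84801619e+00, -2.20232519e-03]), 'position': array([ 4.97638537e-01, -2.98968849e-04,  5.45118398e-02]), 'ee_rot': array([0.00110754, 0.70710925, 0.70710286, 0.00090985]), 'contact_force': array([-4.34900574,  0.51446842, 15.74021568]), 'moment': array([ 0.03362108,  0.87464462, -0.03253591]), 'width': 0.019951379121140606}
```

View pics/c11b.png

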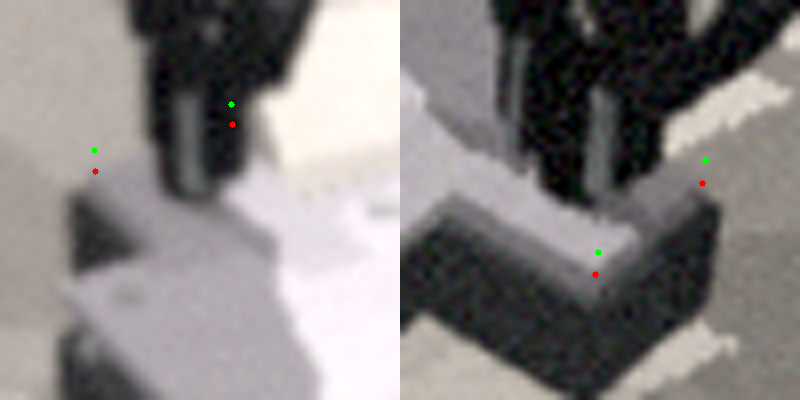

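The leaf's corners match the fully shut height (red, 46 mm), not the ajar height (green). The push is steady at 15.7 N against a firm stop, so I'm handing in.

Run:
```python
from rig import manip
print(manip.sign_off()); print(manip.get_state()['contact_force'])
```

```text
the job is handed in; nothing more can be done
None
the job is handed in; nothing more can be done
```

The card press is shut and I handed the job in at about 11.6 s, with the arm still gripping the pin and pushing down. No verdict was reported.

I pushed the leaf past its tipping point and let it fall onto the card plate. Then I took the large pin from the wooden block and pushed it through the leaf into the base until it met a firm stop. I kept the gripper well clear of the tumblers and bowl, but did not measure their positions again at the end.

**Last checks:**
- **Push:** the downward force was steady at 15.7 N. It had risen about 8 N over the last millimetre, as it should against a firm stop.
- **Leaf height:** its corners in both fixed cameras matched the fully shut height of 46 mm, not the ajar 54 mm.
- **Pin depth:** the foot works out at about 6–7 mm above the table, where it should be when the handle sits on the leaf. That is about 29 mm down in the base's hole.
- **Upright:** the tool, and so the pin, stood vertical to within about 0.003 rad.

**What disagreed or went wrong:**
- A sideways force of about 4–5 N along x remained; shifting the tool sideways by 1.5 mm in all barely reduced it.
- The fixed and wrist cameras differed by about 2 mm on the pin and the leaf's hole. I aligned mainly by the wrist camera.
- My first move call was refused for a missing "spin" value, so nothing moved; the corrected call worked.

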